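# Slide the stone box into its glued lane

## Robot

A 7-joint arm with a two-finger parallel gripper is mounted at the origin on a cart in front of the work surface, level with it; the furniture and walls round the work are solid. World frame = base frame: x ahead of the robot, y to its left, z up, the work surface at z = 0. Lengths are in m, angles in rad, forces in N, time in s.
With the tool pointing down it reaches from about 0.425 to 0.925 m from the base axis. Payload 6.8 kg.
Tool frame: the origin (TCP) lies midway between the tips of the shut fingers; the grasp point (between the pads) lies 19 mm behind it; z points along the fingers, y is the line along which they close (so a half turn about z gives the same grasp; the last joint's range is limited). The gripper opens to 85 mm and grips with 20 to 120 N. Pads are 22 mm wide; open, the fingers measure 114 mm over their backs; the gripper's body (76 mm by 85 mm) begins 54 mm behind the grasp point. The pads swing forward as they close: fully open they stand 13 mm farther back than shut.
Start: joints at [-1.301, 0.477, 0.022, 1.555, -0.011, 1.109, -0.083], TCP at [0.249, 0.627, 0.231] pointing down, gripper open.
Joint ranges: [-2.96, 2.96], [-0.34, 2.1], [-1.41, 1.46], [0.24, 2.44], [-1.37, 4.51], [0.17, 1.92], [-2.96, 2.96]. Speed limits (rad/s): [2.39, 2.39, 3.14, 3.14, 3.14, 3.14, 3.14].

## Interface

Orientations are given as a unit quaternion [w, x, y, z].
In Python, from station import bot gives the robot as it stands.
- The arm moves only by the tool jog_arm, never from a script. Its argument "rows" is a list of rows, each an object of numbers: "fingers": the finger opening in mm, from 0 to 85.4; "x", "y", "z": the shift along the tool's x, y, z in mm; "ax", "ay", "az": the turn, a rotation vector about the tool's x, y, z in degrees. A call has exactly 8 rows; each row shifts and turns the commanded pose from where the row before left it, along the tool's axes as they then stand; what a row does not reach is not made up. A row lasts 1/10 s, in which the tool goes at most 50 mm and 8.59 degrees, less where a joint would pass 70% of its speed; a pose out of reach is approached as far as the arm can. A call with a gripper value outside its range is refused whole. The fingers move at their own pace and stop on an object; "force" is the grip in N (left out, the last holds). Time passes only in rows, so rows that do not move let the fingers close, or fill a call up. It gives the time, the measured TCP pose, the force, the opening and the grip force at its end, in the units of the state.
- bot.get_obs(): the state, without advancing time (a new reading comes with each control period).
- bot.read_camera(name): name is "scene" or "top"; returns a dict with "pixels" (384x512x3 uint8, red, green, blue), "vertical_fov" (degrees; the focal length in pixels is half the picture's height over the tangent of half this angle, whatever the lens; pixels are square), "cx", "cy" (the principal point, pixels), "world_from_camera" (4x4, takes a point from camera to world coordinates). Camera axes: x right, y down, z forward; pixel columns grow to the right and rows downward; lengths in m; the calibration is good to about 2 mm. A picture is of the moment at which its call begins. There is no depth.
- bot.hand_in(): hands the job in; it is judged then, once.
The state is a dict: "t": time; "q": joint angles; "joint_vel": joint speeds; "joint_torque": joint torques, N m; "eef_pos": TCP position; "tool_rot": TCP orientation; "contact_force": force on the tool from outside, world axes, zero at the start; "torque": the same for the moment, N m; "gripper_width": opening from 0.0 (shut) to 1.0 (fully open); "grasp_force": force on a finger pad.
Only numpy, scipy, OpenCV 4.12 (cv2) and the standard library are available. Lean on these libraries where they do the work, as an engineer would, in place of code of your own. Each camera call takes 0.05 s, during which the arm holds its last target. There are 200 camera calls.

## Task

Without gripping or lifting it, push the grey lidded stone box that stands before the lane's mouth (not the one by the clipboard) along the bench, long way first, into the lane between the two low guide rails until it is fully home against the rubber bumpers of the end stop, lying straight, and leave it there. The glue under the rails is still wet, so neither the box nor the robot may touch either rail (the end stop is firm and may be touched). Leave the small things round about where they are.

Things in the scene. Friction and masses are not known exactly. Their poses are not given: they have to be found in the camera images.
- box_mid (a point): Centre of the closed grey lidded stone box, loose, about 0.35 kg, half-way up (26 mm above its underside). 106 (its x) x 150 (its y, the long way) x 53 mm; flat upright sides: two spread fingertips pushed against one turn it square to them. A brass catch stands 3 mm out of its -x side. It starts before the lane's mouth, off the lane's middle line to the far side (dock +y) and askew.
- stone_box: The same box; origin at its underside, 1 mm towards its +x from the centre, same axes. The lid does not open.
- dock: Docking lane, dark steel, fixed. Origin on the bench in the middle of the open mouth; x runs into the lane along its middle line (roughly world -y, the robot's right), y across it (roughly away from the robot), z up. End stop: bar 30 mm high, 186 mm wide, with two rubber bumpers (17 mm up, y = -40 and +40 mm), faces at x = 140 mm. Box home: its centre at x = 65 mm, y about 0.
- rail_far: Guide rail on the dock's +y side, same origin and axes as dock. Inner face at y = 68 mm, 12 mm thick, 18 mm high, with a 3 mm high foot outside it out to y = 87 mm; runs from x = -6 mm (rounded end) to 140 mm. Between the rails are 136 mm: 15 mm free each side of the box. With the box home its rear end stands 10 mm out of the mouth.
- rail_near: Guide rail on the dock's -y side (nearer the robot), same origin and axes as dock, mirror image of the far rail: inner face at y = -68 mm, 12 mm thick, 18 mm high.
- vial_a: Bystander: small clear capped vial with stone chips, 23 x 23 x 46 mm, upright, beyond the end stop. Origin under its centre.
- vial_b: Bystander: small clear capped vial with stone chips, 23 x 23 x 46 mm, upright, outside the far rail. Origin under its centre.
- jar: Bystander: flat round gem jar with lid, 50 x 50 x 24 mm, outside the far rail. Origin under its centre.
- jar_b: Bystander: flat round gem jar with lid, 50 x 50 x 24 mm, beyond the end stop. Origin under its centre.
- tape: Bystander: roll of tape lying flat, 67 x 67 x 19 mm, on the left of the bench. Origin under its centre.
- eraser: Bystander: eraser, 21 x 42 x 12 mm, on the left of the bench beyond the box. Origin under its centre.
There are look-alikes about, which are no part of the job. Leave any red look-alike of the stone_box alone.

How it is judged:
By the outcome, as a careful person would: the job done as asked, in the order asked, and still so for the second after the job is handed in, with the robot touching nothing.
It also fails if it takes over 67 s, if anything falls off the work surface, if the arm or the gripper's body presses on something with over 40 N, if the wrist force passes 120 N, or if a joint passes its speed limit or range.

## Working session

There is one attempt and no reset: what is moved stays moved. The work goes in short steps, Python scripts to look and compute and a tool call to move; the robot and the scene stay as the last step left them, time stands still between calls to the robot, and variables do not carry over. Pictures are saved under pics/ and viewed, at most 10 in all, crops included, and the job is handed in when it is done.

Besides the shell and the picture viewer there is one more tool, called after "Call:" by a JSON object that holds its "method" and its "body", one argument or row to a line. jog_arm: Moves the arm, as the interface text tells. Its arguments: {"type":"object","properties":{"rows":{"type":"array","items":{"type":"object","properties":{"fingers":{"type":"number"},"x":{"type":"number"},"y":{"type":"number"},"z":{"type":"number"},"ax":{"type":"number"},"ay":{"type":"number"},"az":{"type":"number"}}}},"force":{"type":"number"}},"required":["rows"]}

```bash
mkdir -p pics
cat > h.py <<'E'
import numpy as np, cv2
from station import bot
def cam(n):
    c=bot.read_camera(n); p=c["pixels"]; f=p.shape[0]/2/np.tan(np.radians(c["vertical_fov"])/2)
    return p,f,c["cx"],c["cy"],np.array(c["world_from_camera"])
def w(c,u,v,z):
    _,f,cx,cy,T=c; d=T[:3,:3]@np.array([(u-cx)/f,(v-cy)/f,1]); o=T[:3,3]
    return (o+d*(z-o[2])/d[2])
def px(c,P):
    _,f,cx,cy,T=c; q=T[:3,:3].T@(np.array(P)-T[:3,3]); return q[0]/q[2]*f+cx,q[1]/q[2]*f+cy
def save(c,name,s=1.5): cv2.imwrite('pics/'+name,cv2.resize(c[0][:,:,::-1],None,fx=s,fy=s,interpolation=cv2.INTER_CUBIC))
E
python3 - <<'E'
from h import *
for n in("scene","top"):
    c=cam(n); save(c,n+'0.png'); print(n,c[1:4]); print(c[4].round(3))
o=bot.get_obs(); print(o['t'],o['eef_pos'],o['tool_rot'],o['contact_force'])
E
```

```text
scene (np.float64(394.38638830343433), 255.08896231688527, 189.99888832782477)
[[ 0.886 -0.187  0.424  0.127]
 [-0.463 -0.384  0.799 -0.912]
 [ 0.013 -0.904 -0.427  0.591]
 [ 0.     0.     0.     1.   ]]
top (np.float64(435.15174829906874), 269.3427816141624, 199.23122530262594)
[[ 0.022 -0.989  0.149  0.467]
 [-1.    -0.022 -0.002  0.09 ]
 [ 0.005 -0.149 -0.989  1.345]
 [ 0.     0.     0.     1.   ]]
0.1 [0.24875424 0.62690127 0.2304318 ] [-1.05835118e-04  1.87716695e-01  9.82222865e-01 -8.21002546e-04] [-0.51304395  0.60968206 -0.18431165]
```

View pics/top0.png

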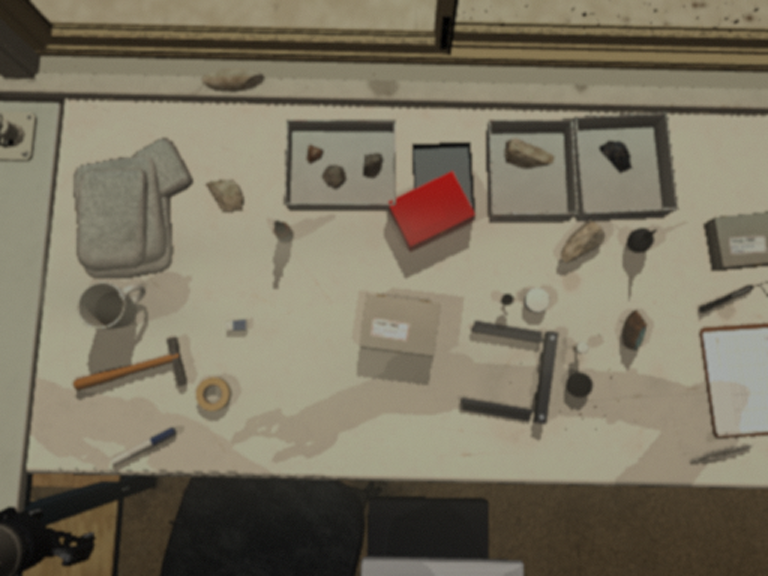

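View pics/scene0.png

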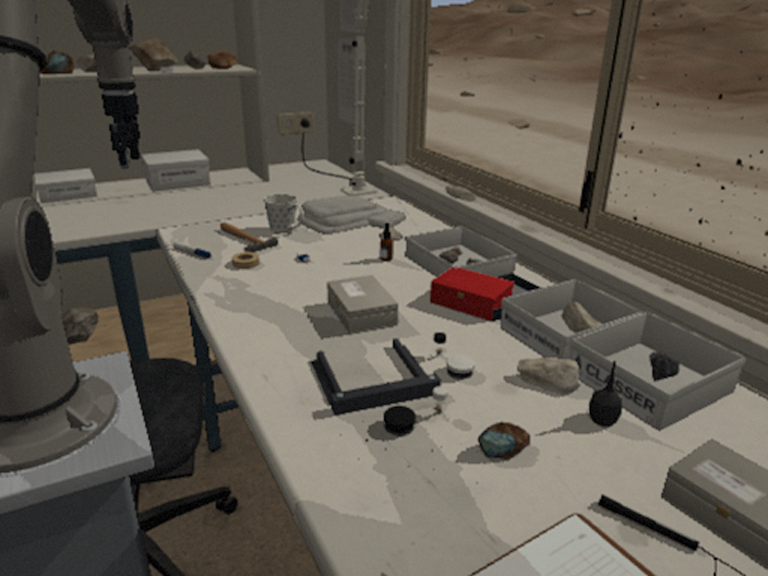

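Run:
```python
from h import *
c=cam("top"); p=c[0][180:290,225:385]
cv2.imwrite('pics/crop0.png',cv2.resize(p[:,:,::-1],None,fx=5,fy=5,interpolation=cv2.INTER_CUBIC))
c=cam("scene"); p=c[0][180:280,200:330]
cv2.imwrite('pics/crop1.png',cv2.resize(p[:,:,::-1],None,fx=6,fy=6,interpolation=cv2.INTER_CUBIC))
```

```text
(no output)
```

View pics/crop0.png

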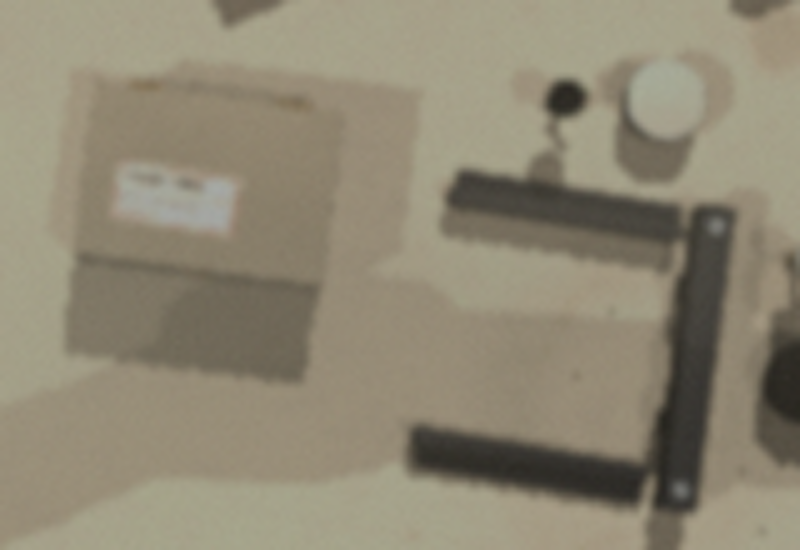

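View pics/crop1.png

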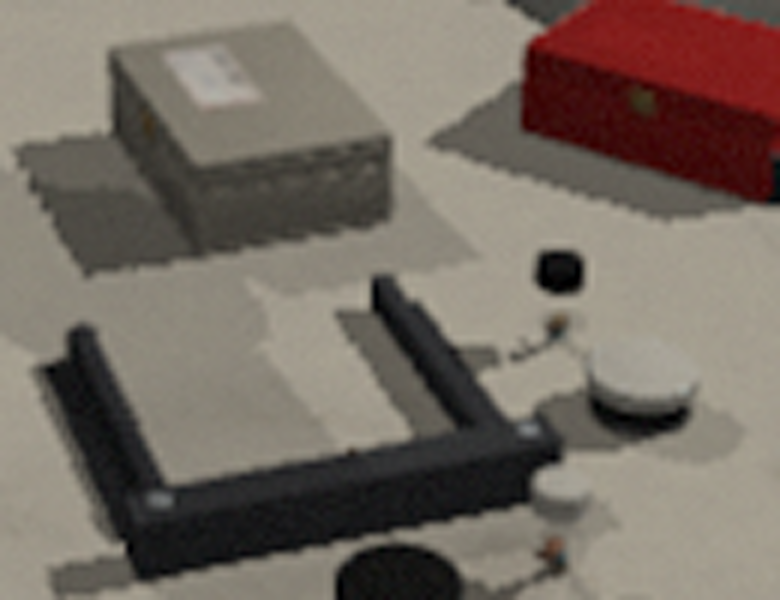

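```bash
cat >> h.py <<'E'
from scipy.optimize import least_squares
def fitpose(obs,x0):
    # obs: (cam, u,v, local xyz m)
    def P(s,l): a=s[2]; return np.array([s[0]+np.cos(a)*l[0]-np.sin(a)*l[1], s[1]+np.sin(a)*l[0]+np.cos(a)*l[1], l[2]])
    r=lambda s: np.concatenate([np.array(px(c,P(s,l)))-(u,v) for c,u,v,l in obs])
    return least_squares(r,x0)
def rep(B,D):
    a=D[2]; R=np.array([[np.cos(a),np.sin(a)],[-np.sin(a),np.cos(a)]]); q=R@(B[:2]-D[:2])
    return q*1000, np.degrees(B[2]-D[2]-np.pi/2)
E
python3 - <<'E'
from h import *
t=cam("top"); s=cam("scene")
T=lambda u,v,l:(t,225+u/5-.4,180+v/5-.4,l); S=lambda u,v,l:(s,200+u/6-.4,180+v/6-.4,l)
h=.053
bt=[T(95,82,(.053,.075,h)),T(343,108,(.053,-.075,h)),T(320,287,(-.053,-.075,h)),T(78,257,(-.053,.075,h))]
bs=[S(112,48,(-.053,.075,h)),S(290,22,(.053,.075,h)),S(390,138,(.053,-.075,h)),S(190,165,(-.053,-.075,h))]
dt=[T(462,172,(-.006,.080,.018)),T(450,207,(-.006,.068,.018)),T(415,427,(-.006,-.068,.018))]
ds=[S(373,278,(-.006,.068,.018)),S(92,325,(-.006,-.068,.018)),S(70,330,(-.006,-.080,.018))]
for n,o in(("bt",bt),("bs",bs),("b",bt+bs)):
    r=fitpose(o,[.6,.1,0]); print(n,r.x.round(4),np.degrees(r.x[2]).round(1),r.fun.round(1))
B=r.x
for n,o in(("dt",dt),("ds",ds),("d",dt+ds)):
    r=fitpose(o,[.6,-.1,-1.6]); print(n,r.x.round(4),np.degrees(r.x[2]).round(1),r.fun.round(1))
D=r.x; print(rep(B,D))
for u,v in((450,207),(678,238),(415,427),(645,467)): print(w(t,225+u/5-.4,180+v/5-.4,.018)[:2].round(4))
for u,v in((695,207),(737,210),(692,510),(655,505)): print(w(t,225+u/5-.4,180+v/5-.4,.03)[:2].round(4))
for n,u,v,z in (("vial_b",565,97,.046),("jar",665,97,.024)): print(n,w(t,225+u/5,180+v/5,z))
print("tape",w(t,213/1.5,395/1.5,.019),"eraser",w(t,239/1.5,326/1.5,.012),"red",w(t,408/1.5,247/1.5,.05),"bottle",w(t,283/1.5,232/1.5,.06))
E
```

```text
bt [ 0.6104  0.095  -0.0914] -5.2 [ 0.  -0.   0.   0.4  0.9 -0.3 -0.9 -0. ]
bs [ 0.6049  0.0853 -0.1313] -7.5 [-0.7 -0.4  0.6 -0.3  0.4 -0.2 -0.2  0.6]
b [ 0.6093  0.0937 -0.107 ] -6.1 [ 0.8 -0.   0.7  1.2  1.   0.5 -0.7 -0.1 -0.9 -1.4 -0.  -1.6  0.7 -1.9
  0.7 -0.8]
dt [ 0.5381 -0.05   -1.7358] -99.5 [-0.9  2.1  0.8 -1.1  0.1 -1. ]
ds [ 0.5336 -0.0577 -1.714 ] -98.2 [-0.1  0.   0.3  0.  -0.3 -0.1]
d [ 0.5367 -0.0521 -1.715 ] -98.3 [-0.8  2.5  1.  -0.6  1.3 -0.4 -0.  -1.1  0.6 -1.2  0.  -1.3]
(array([-154.71196993,   50.91896909]), np.float64(2.1299436646905465))
[ 0.6028 -0.0528]
[ 0.5868 -0.1925]
[ 0.469  -0.0325]
[ 0.4482 -0.1712]
[ 0.6048 -0.2004]
[ 0.6035 -0.2259]
[ 0.4237 -0.1967]
[ 0.4262 -0.1747]
vial_b [ 0.66697366 -0.12016221  0.046     ]
jar [ 0.67173748 -0.18523165  0.024     ]
tape [0.46321979 0.46631357 0.019     ] eraser [0.6041313  0.42420373 0.012     ] red [0.76890416 0.08148454 0.05      ] bottle [0.79183058 0.33470214 0.06      ]
```

```bash
cat >> h.py <<'E'
from scipy.spatial.transform import Rotation as Rn
D=np.array([.537,-.0525,np.radians(-98.2)])
ex=np.array([np.cos(D[2]),np.sin(D[2]),0]); ey=np.array([-ex[1],ex[0],0]); O=np.array([D[0],D[1],0])
def Rt(yaw): # tool y at dock yaw (deg), z down
    y=np.cos(np.radians(yaw))*ex+np.sin(np.radians(yaw))*ey; z=np.array([0,0,-1.]); return np.c_[np.cross(y,z),y,z]
def where():
    o=bot.get_obs(); p=np.array(o['eef_pos'])-O; R=Rn.from_quat(o['tool_rot'],scalar_first=True).as_matrix()
    print('t',round(o['t'],2),'dock mm',(1000*np.array([p@ex,p@ey,p[2]])).round(1),'tooly dockdeg',np.degrees(np.arctan2(R[:,1]@ey,R[:,1]@ex)).round(2),'tilt',np.degrees(np.arccos(-R[2,2])).round(2),'F',np.round(o['contact_force'],1),'w',round(o['gripper_width'],2),'q',np.round(o['q'],2))
    return o,R
def go(x,y,z,yaw): # dock mm: turn first, then shift in turned axes
    o,R=where(); T=Rt(yaw); print('turn',np.degrees(Rn.from_matrix(R.T@T).as_rotvec()).round(2))
    P=O+ex*x/1000+ey*y/1000+np.array([0,0,z/1000]); print('shift',(1000*T.T@(P-np.array(o['eef_pos']))).round(1))
E
python3 -c "
from h import *
go(-155,140,150,180)"
```

```text
t 0.3 dock mm [-631.7 -382.1  231. ] tooly dockdeg 166.56 tilt 0.03 F [ 1.  -0.   0.1] w 1.0 q [-1.3   0.48  0.02  1.56 -0.01  1.11 -0.08]
turn [ -0.03  -0.   -13.44]
shift [-522.1 -476.7   81. ]
```

Call:
{"method": "jog_arm", "body": {
  "rows": [
    {"az":-6.7,"fingers":45},
    {"az":-6.7,"fingers":45},
    {"x":-32,"y":-30,"fingers":45},
    {"x":-32,"y":-30,"fingers":45},
    {"x":-32,"y":-30,"fingers":45},
    {"x":-32,"y":-30,"fingers":45},
    {"x":-32,"y":-30,"fingers":45},
    {"x":-32,"y":-30,"fingers":45}
  ]
}}

```text
invalid input
```

Call:
{"method": "jog_arm", "body": {
  "rows": [
    {"x":-32,"y":-30,"fingers":45},
    {"x":-32,"y":-30,"fingers":45},
    {"x":-32,"y":-30,"fingers":45},
    {"x":-32,"y":-30,"fingers":45},
    {"x":-32,"y":-30,"fingers":45},
    {"x":-32,"y":-30,"fingers":45},
    {"x":-32,"y":-30,"z":20,"fingers":45},
    {"x":-32,"y":-30,"z":20,"fingers":45}
  ]
}}

```text
invalid input
```

```bash
python3 -c "
from h import *
go(-155,140,150,180)"
```

```text
t 0.3 dock mm [-631.7 -382.1  231. ] tooly dockdeg 166.56 tilt 0.03 F [ 1.  -0.   0.1] w 1.0 q [-1.3   0.48  0.02  1.56 -0.01  1.11 -0.08]
turn [ -0.03  -0.   -13.44]
shift [-522.1 -476.7   81. ]
```

Call:
{"method": "jog_arm", "body": {
  "rows": [
    {"x":0,"y":0,"z":0,"ax":0,"ay":0,"az":-6.7,"fingers":45},
    {"x":0,"y":0,"z":0,"ax":0,"ay":0,"az":-6.7,"fingers":45},
    {"x":-32,"y":-30,"z":0,"ax":0,"ay":0,"az":0,"fingers":45},
    {"x":-32,"y":-30,"z":0,"ax":0,"ay":0,"az":0,"fingers":45},
    {"x":-32,"y":-30,"z":0,"ax":0,"ay":0,"az":0,"fingers":45},
    {"x":-32,"y":-30,"z":0,"ax":0,"ay":0,"az":0,"fingers":45},
    {"x":-32,"y":-30,"z":0,"ax":0,"ay":0,"az":0,"fingers":45},
    {"x":-32,"y":-30,"z":0,"ax":0,"ay":0,"az":0,"fingers":45}
  ]
}}

```text
t: 1.1
eef_pos: [0.4141, 0.4202, 0.2314]
tool_rot: [0.0, 0.072, 0.997, 0.0]
contact_force: [0.2, -0.4, -0.1]
gripper_width: 0.528
grasp_force: 0.0
```

Call:
{"method": "jog_arm", "body": {
  "rows": [
    {"x":-32,"y":-30,"z":0,"ax":0,"ay":0,"az":0,"fingers":45},
    {"x":-32,"y":-30,"z":0,"ax":0,"ay":0,"az":0,"fingers":45},
    {"x":-32,"y":-30,"z":0,"ax":0,"ay":0,"az":0,"fingers":45},
    {"x":-32,"y":-30,"z":0,"ax":0,"ay":0,"az":0,"fingers":45},
    {"x":-32,"y":-30,"z":0,"ax":0,"ay":0,"az":0,"fingers":45},
    {"x":-32,"y":-30,"z":0,"ax":0,"ay":0,"az":0,"fingers":45},
    {"x":-32,"y":-30,"z":20,"ax":0,"ay":0,"az":0,"fingers":45},
    {"x":-32,"y":-30,"z":20,"ax":0,"ay":0,"az":0,"fingers":45}
  ]
}}

```text
t: 1.9
eef_pos: [0.6336, 0.1463, 0.1916]
tool_rot: [0.001, 0.072, 0.997, 0.0]
contact_force: [0.5, 0.1, -0.4]
gripper_width: 0.525
grasp_force: 0.0
```

```bash
python3 -c "
from h import *
go(-155,140,150,180)"
```

```text
t 1.9 dock mm [-210.5   67.2  191.6] tooly dockdeg 179.97 tilt 0.12 F [ 0.5  0.1 -0.4] w 0.52 q [-0.44  0.47  0.16  1.67 -0.09  1.    1.18]
turn [ 0.06  0.1  -0.03]
shift [-72.8 -55.5  41.6]
```

Call:
{"method": "jog_arm", "body": {
  "rows": [
    {"x":-25,"y":-18,"z":0,"ax":0,"ay":0,"az":0,"fingers":45},
    {"x":-24,"y":-18,"z":0,"ax":0,"ay":0,"az":0,"fingers":45},
    {"x":-24,"y":-19,"z":0,"ax":0,"ay":0,"az":0,"fingers":45},
    {"x":0,"y":0,"z":20,"ax":0,"ay":0,"az":0,"fingers":45},
    {"x":0,"y":0,"z":25,"ax":0,"ay":0,"az":0,"fingers":45},
    {"x":0,"y":0,"z":25,"ax":0,"ay":0,"az":0,"fingers":45},
    {"x":0,"y":0,"z":25,"ax":0,"ay":0,"az":0,"fingers":45},
    {"x":0,"y":0,"z":0,"ax":0,"ay":0,"az":0,"fingers":45}
  ]
}}

```text
t: 2.7
eef_pos: [0.6936, 0.0824, 0.0923]
tool_rot: [-0.004, 0.072, 0.997, -0.001]
contact_force: [-0.9, 0.4, 0.3]
gripper_width: 0.527
grasp_force: 0.0
```

Run:
```python
from h import *
o,R=where(); s=cam("scene"); t=cam("top")
print(px(s,o['eef_pos']),px(t,o['eef_pos']))
im=[]
a=cv2.resize(s[0][90:280,180:360,::-1],(400,422),interpolation=cv2.INTER_CUBIC)
b=cv2.resize(t[0][150:290,220:353,::-1],(400,421),interpolation=cv2.INTER_CUBIC)
cv2.imwrite('pics/a1.png',np.hstack([a[:421],b]))
```

```text
t 2.7 dock mm [-155.8  135.7   92.3] tooly dockdeg 179.97 tilt 0.41 F [-0.9  0.4  0.3] w 0.53 q [-0.31  0.66  0.15  1.6  -0.12  0.89  1.31]
(np.float64(266.01074820564907), np.float64(178.3134588832998)) (np.float64(271.32213541321795), np.float64(186.52383071966997))
```

View pics/a1.png

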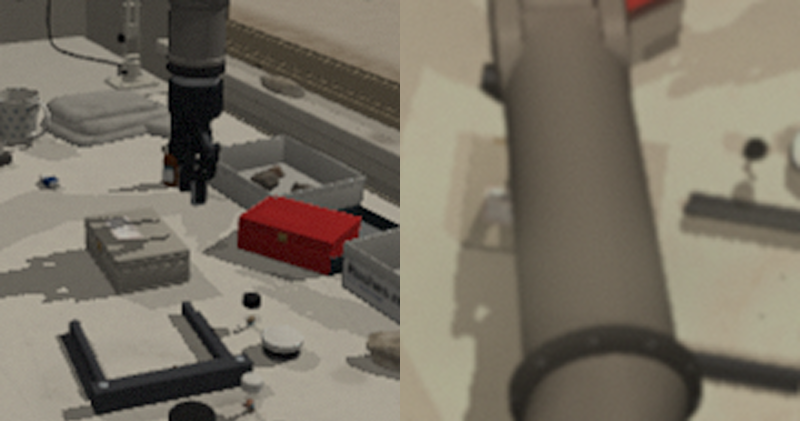

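Call:
{"method": "jog_arm", "body": {
  "rows": [
    {"x":0,"y":0,"z":20,"ax":0,"ay":0,"az":0,"fingers":45},
    {"x":0,"y":0,"z":20,"ax":0,"ay":0,"az":0,"fingers":45},
    {"x":0,"y":0,"z":20,"ax":0,"ay":0,"az":0,"fingers":45},
    {"x":0,"y":0,"z":20,"ax":0,"ay":0,"az":0,"fingers":45},
    {"x":0,"y":0,"z":0,"ax":0,"ay":0,"az":0,"fingers":45},
    {"x":5,"y":0,"z":0,"ax":0,"ay":0,"az":0,"fingers":45},
    {"x":5,"y":0,"z":0,"ax":0,"ay":0,"az":0,"fingers":45},
    {"x":5,"y":0,"z":0,"ax":0,"ay":0,"az":0,"fingers":45}
  ]
}}

```text
t: 3.6
eef_pos: [0.6821, 0.085, 0.018]
tool_rot: [0.001, 0.072, 0.997, 0.0]
contact_force: [0.7, -0.1, 0.8]
gripper_width: 0.522
grasp_force: 0.0
```

Call:
{"method": "jog_arm", "body": {
  "rows": [
    {"x":5,"y":0,"z":0,"ax":0,"ay":0,"az":0,"fingers":45},
    {"x":5,"y":0,"z":0,"ax":0,"ay":0,"az":0,"fingers":45},
    {"x":5,"y":0,"z":0,"ax":0,"ay":0,"az":0,"fingers":45},
    {"x":5,"y":0,"z":0,"ax":0,"ay":0,"az":0,"fingers":45},
    {"x":5,"y":0,"z":0,"ax":0,"ay":0,"az":0,"fingers":45},
    {"x":5,"y":0,"z":0,"ax":0,"ay":0,"az":0,"fingers":45},
    {"x":5,"y":0,"z":0,"ax":0,"ay":0,"az":0,"fingers":45},
    {"x":5,"y":0,"z":0,"ax":0,"ay":0,"az":0,"fingers":45}
  ]
}}

```text
t: 4.4
eef_pos: [0.6418, 0.0907, 0.0163]
tool_rot: [0.0, 0.072, 0.997, 0.0]
contact_force: [3.8, -0.2, 2.5]
gripper_width: 0.526
grasp_force: 1.8
```

Run:
```python
from h import *
go(-155,66,12,180); s=cam("scene")
cv2.imwrite('pics/a2.png',cv2.resize(s[0][170:280,190:330,::-1],None,fx=5.5,fy=5.5,interpolation=cv2.INTER_CUBIC))
```

```text
t 4.4 dock mm [-156.7   83.3   16.3] tooly dockdeg 179.96 tilt 0.02 F [ 3.8 -0.2  2.5] w 0.53 q [-0.33  0.69  0.13  1.77 -0.13  0.69  1.3 ]
turn [ 0.01  0.02 -0.04]
shift [17.3 -1.7  4.3]
```

View pics/a2.png

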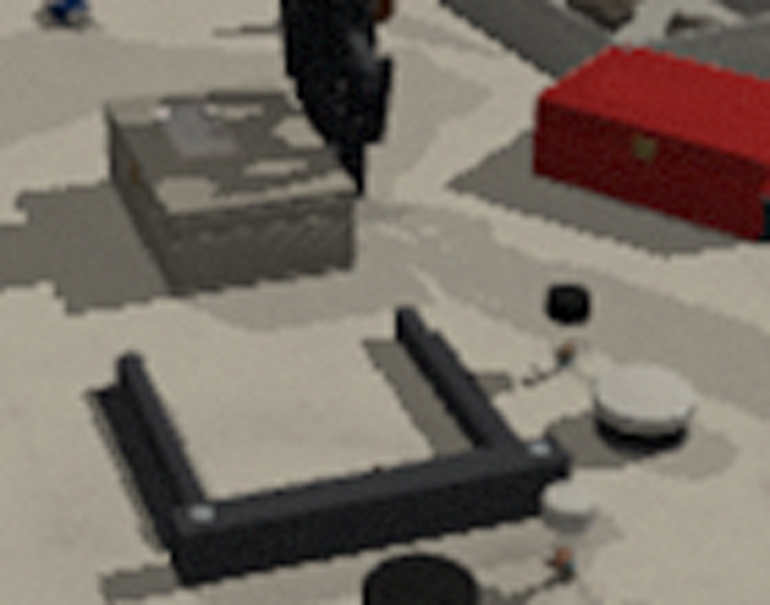

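Call:
{"method": "jog_arm", "body": {
  "rows": [
    {"x":5,"y":0,"z":0,"ax":0,"ay":0,"az":0,"fingers":45},
    {"x":5,"y":0,"z":0,"ax":0,"ay":0,"az":0,"fingers":45},
    {"x":4,"y":0,"z":0,"ax":0,"ay":0,"az":0,"fingers":45},
    {"x":2,"y":0,"z":0,"ax":0,"ay":0,"az":0,"fingers":45},
    {"x":0,"y":0,"z":0,"ax":0,"ay":0,"az":0,"fingers":45},
    {"x":-10,"y":0,"z":0,"ax":0,"ay":0,"az":0,"fingers":45},
    {"x":-20,"y":0,"z":0,"ax":0,"ay":0,"az":0,"fingers":45},
    {"x":-10,"y":0,"z":0,"ax":0,"ay":0,"az":0,"fingers":45}
  ]
}}

```text
t: 5.25
eef_pos: [0.667, 0.0866, 0.0161]
tool_rot: [-0.0, 0.072, 0.997, -0.0]
contact_force: [-0.3, -0.5, 0.8]
gripper_width: 0.525
grasp_force: 0.0
```

Call:
{"method": "jog_arm", "body": {
  "rows": [
    {"x":0,"y":0,"z":-25,"ax":0,"ay":0,"az":0,"fingers":60},
    {"x":0,"y":0,"z":-40,"ax":0,"ay":0,"az":0,"fingers":60},
    {"x":0,"y":0,"z":-40,"ax":0,"ay":0,"az":0,"fingers":60},
    {"x":0,"y":40,"z":0,"ax":0,"ay":0,"az":0,"fingers":60},
    {"x":0,"y":40,"z":0,"ax":0,"ay":0,"az":0,"fingers":60},
    {"x":0,"y":40,"z":0,"ax":0,"ay":0,"az":0,"fingers":60},
    {"x":0,"y":40,"z":0,"ax":0,"ay":0,"az":0,"fingers":60},
    {"x":0,"y":0,"z":0,"ax":0,"ay":0,"az":0,"fingers":60}
  ]
}}

```text
t: 6.05
eef_pos: [0.6871, 0.2549, 0.1205]
tool_rot: [-0.001, 0.067, 0.998, 0.002]
contact_force: [-1.2, 1.3, -0.4]
gripper_width: 0.701
grasp_force: 0.0
```

Run:
```python
from h import *
where(); s=cam("scene"); t=cam("top")
a=cv2.resize(s[0][180:280,200:300,::-1],(400,400),interpolation=cv2.INTER_CUBIC)
b=cv2.resize(t[0][190:290,230:330,::-1],(400,400),interpolation=cv2.INTER_CUBIC)
cv2.imwrite('pics/a3.png',np.hstack([a,b]))
```

```text
t 6.05 dock mm [-325.7  104.7  120.5] tooly dockdeg -179.51 tilt 0.31 F [-1.2  1.3 -0.4] w 0.7 q [-0.53  0.68  0.15  1.5  -0.12  0.98  1.09]
```

View pics/a3.png

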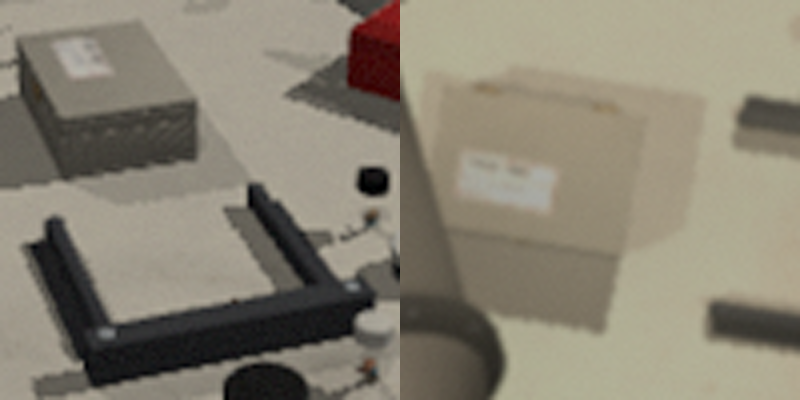

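Run:
```python
from h import *
t=cam("top"); s=cam("scene")
T=lambda u,v,l:(t,230+u/4-.4,190+v/4-.4,l); S=lambda u,v,l:(s,200+u/4-.4,180+v/4-.4,l)
h=.053
bt=[T(43,80,(.053,.075,h)),T(246,115,(.053,-.075,h)),T(225,253,(-.053,-.075,h))]
bs=[S(18,38,(-.053,.075,h)),S(137,20,(.053,.075,h)),S(197,99,(.053,-.075,h)),S(60,117,(-.053,-.075,h))]
dt=[T(342,98,(-.006,.080,.018)),T(336,128,(-.006,.068,.018)),T(312,299,(-.006,-.068,.018))]
ds=[S(250,185,(-.006,.068,.018)),S(62,216,(-.006,-.068,.018)),S(47,220,(-.006,-.080,.018))]
for o,d in((bt,dt),(bs,ds)):
    b=fitpose(o,[.6,.1,0]); r=fitpose(d,[.6,-.1,-1.6]); print(b.x.round(4),r.x.round(4),np.degrees([b.x[2],r.x[2]]).round(1),b.fun.round(1),r.fun.round(1))
    print(rep(b.x,np.array([r.x[0],r.x[1],D[2]])))
go(-275,1,140,90)
```

```text
[ 0.5648  0.1036 -0.1334] [ 0.538  -0.0478 -1.7082] [ -7.6 -97.9] [ 0.8  0.4 -0.4 -0.6 -0.4  0.2] [-0.5  1.9  0.5 -1.7  0.  -0.2]
(array([-153.71819703,    4.93337522]), np.float64(0.5559039665663303))
[ 0.5583  0.096  -0.1433] [ 0.5342 -0.0576 -1.7177] [ -8.2 -98.4] [-1.1 -0.6  0.9 -0.3  0.4 -0.1 -0.2  0.6] [-0.2  0.1  0.3  0.1 -0.2 -0.2]
(array([-155.45381761,    1.89387909]), np.float64(-0.00917009704400294))
t 6.25 dock mm [-314.4  108.1  120.9] tooly dockdeg 179.85 tilt 0.11 F [ 0.7 -0.5 -0.2] w 0.7 q [-0.53  0.67  0.16  1.5  -0.12  0.98  1.09]
turn [-1.100e-01  6.000e-02  8.985e+01]
shift [ -39.4 -107.1  -19.1]
```

Call:
{"method": "jog_arm", "body": {
  "rows": [
    {"x":0,"y":0,"z":0,"ax":0,"ay":0,"az":-8.2,"fingers":60},
    {"x":0,"y":0,"z":0,"ax":0,"ay":0,"az":-8.2,"fingers":60},
    {"x":0,"y":0,"z":0,"ax":0,"ay":0,"az":-8.2,"fingers":60},
    {"x":0,"y":0,"z":0,"ax":0,"ay":0,"az":-8.2,"fingers":60},
    {"x":0,"y":0,"z":0,"ax":0,"ay":0,"az":-8.2,"fingers":60},
    {"x":0,"y":0,"z":0,"ax":0,"ay":0,"az":-8.2,"fingers":60},
    {"x":0,"y":0,"z":0,"ax":0,"ay":0,"az":-8.2,"fingers":60},
    {"x":0,"y":0,"z":0,"ax":0,"ay":0,"az":-8.2,"fingers":60}
  ]
}}

```text
t: 7.05
eef_pos: [0.6891, 0.2425, 0.1212]
tool_rot: [-0.0, -0.481, 0.877, -0.001]
contact_force: [-0.6, -0.0, -0.2]
gripper_width: 0.706
grasp_force: 0.0
```

Call:
{"method": "jog_arm", "body": {
  "rows": [
    {"x":0,"y":0,"z":0,"ax":0,"ay":0,"az":-8.2,"fingers":60},
    {"x":0,"y":0,"z":0,"ax":0,"ay":0,"az":-8.2,"fingers":60},
    {"x":0,"y":0,"z":0,"ax":0,"ay":0,"az":-8.2,"fingers":60},
    {"x":0,"y":35,"z":0,"ax":0,"ay":0,"az":0,"fingers":60},
    {"x":0,"y":35,"z":0,"ax":0,"ay":0,"az":0,"fingers":60},
    {"x":20,"y":35,"z":0,"ax":0,"ay":0,"az":0,"fingers":60},
    {"x":0,"y":0,"z":0,"ax":0,"ay":0,"az":0,"fingers":60},
    {"x":0,"y":0,"z":0,"ax":0,"ay":0,"az":0,"fingers":60}
  ]
}}

```text
t: 7.85
eef_pos: [0.5821, 0.2378, 0.1216]
tool_rot: [-0.0, -0.655, 0.756, -0.001]
contact_force: [0.8, -0.5, 0.1]
gripper_width: 0.701
grasp_force: 0.0
```

Run:
```python
from h import *
go(-265,3,14,-90)
```

```text
t 7.85 dock mm [-293.7    3.2  121.6] tooly dockdeg -89.99 tilt 0.08 F [ 0.8 -0.5  0.1] w 0.7 q [-0.31  0.53 -0.25  1.75  0.16  0.88  2.37]
turn [-0.03 -0.08  0.01]
shift [ 28.7   0.2 107.6]
```

Call:
{"method": "jog_arm", "body": {
  "rows": [
    {"x":15,"y":0,"z":25,"ax":0,"ay":0,"az":0,"fingers":60},
    {"x":13,"y":0,"z":25,"ax":0,"ay":0,"az":0,"fingers":60},
    {"x":0,"y":0,"z":25,"ax":0,"ay":0,"az":0,"fingers":60},
    {"x":0,"y":0,"z":20,"ax":0,"ay":0,"az":0,"fingers":60},
    {"x":0,"y":0,"z":12,"ax":0,"ay":0,"az":0,"fingers":60},
    {"x":6,"y":0,"z":0,"ax":0,"ay":0,"az":0,"fingers":60},
    {"x":6,"y":0,"z":0,"ax":0,"ay":0,"az":0,"fingers":60},
    {"x":6,"y":0,"z":0,"ax":0,"ay":0,"az":0,"fingers":60}
  ]
}}

```text
t: 8.65
eef_pos: [0.5767, 0.1941, 0.0154]
tool_rot: [0.001, -0.655, 0.755, -0.001]
contact_force: [0.6, 0.3, 0.2]
gripper_width: 0.702
grasp_force: 0.0
```

Call:
{"method": "jog_arm", "body": {
  "rows": [
    {"x":6,"y":0,"z":0,"ax":0,"ay":0,"az":0,"fingers":60},
    {"x":6,"y":0,"z":0,"ax":0,"ay":0,"az":0,"fingers":60},
    {"x":6,"y":0,"z":0,"ax":0,"ay":0,"az":0,"fingers":60},
    {"x":6,"y":0,"z":0,"ax":0,"ay":0,"az":0,"fingers":60},
    {"x":6,"y":0,"z":0,"ax":0,"ay":0,"az":0,"fingers":60},
    {"x":6,"y":0,"z":0,"ax":0,"ay":0,"az":0,"fingers":60},
    {"x":6,"y":0,"z":0,"ax":0,"ay":0,"az":0,"fingers":60},
    {"x":6,"y":0,"z":0,"ax":0,"ay":0,"az":0,"fingers":60}
  ]
}}

```text
t: 9.45
eef_pos: [0.5687, 0.1468, 0.0143]
tool_rot: [0.0, -0.656, 0.755, 0.0]
contact_force: [0.5, 3.2, 1.7]
gripper_width: 0.701
grasp_force: 1.8
```

Call:
{"method": "jog_arm", "body": {
  "rows": [
    {"x":6,"y":0,"z":0,"ax":0,"ay":0,"az":0,"fingers":60},
    {"x":6,"y":0,"z":0,"ax":0,"ay":0,"az":0,"fingers":60},
    {"x":6,"y":0,"z":0,"ax":0,"ay":0,"az":0,"fingers":60},
    {"x":6,"y":0,"z":0,"ax":0,"ay":0,"az":0,"fingers":60},
    {"x":6,"y":0,"z":0,"ax":0,"ay":0,"az":0,"fingers":60},
    {"x":0,"y":0,"z":0,"ax":0,"ay":0,"az":0,"fingers":60},
    {"x":0,"y":0,"z":0,"ax":0,"ay":0,"az":0,"fingers":60},
    {"x":0,"y":0,"z":0,"ax":0,"ay":0,"az":0,"fingers":60}
  ]
}}

```text
t: 10.25
eef_pos: [0.5641, 0.1167, 0.0139]
tool_rot: [-0.001, -0.656, 0.755, 0.0]
contact_force: [0.6, 0.6, 0.2]
gripper_width: 0.703
grasp_force: 0.0
```

Run:
```python
from h import *
go(-21,0,14,-90); s=cam("scene"); t=cam("top")
a=cv2.resize(s[0][190:275,205:290,::-1],(400,400),interpolation=cv2.INTER_CUBIC)
b=cv2.resize(t[0][195:280,270:355,::-1],(400,400),interpolation=cv2.INTER_CUBIC)
cv2.imwrite('pics/a4.png',np.hstack([a,b]))
```

```text
t 10.25 dock mm [-171.3    2.6   13.9] tooly dockdeg -89.87 tilt 0.1 F [0.6 0.6 0.2] w 0.7 q [-0.14  0.62 -0.22  1.93  0.22  0.62  2.5 ]
turn [ 0.07 -0.07  0.13]
shift [ 1.503e+02  2.600e+00 -1.000e-01]
```

View pics/a4.png

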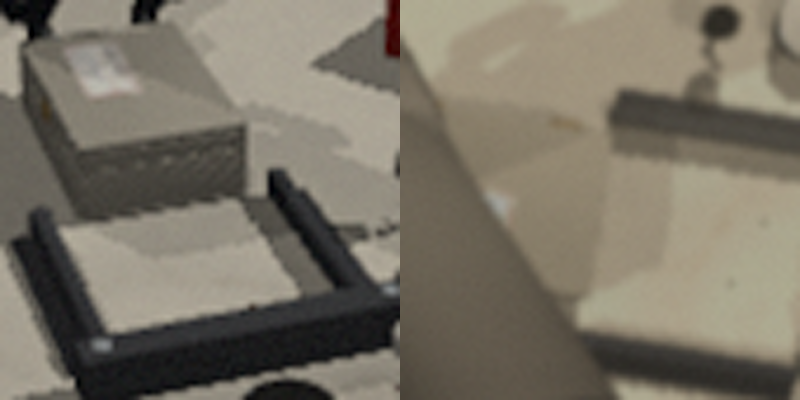

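Run:
```python
from h import *
s=cam("scene"); k=400/85
S=lambda u,v,l:(s,205+u/k-.4,190+v/k-.4,l)
h=.053
bs=[S(22,45,(-.053,.075,h)),S(245,123,(.053,-.075,h)),S(79,152,(-.053,-.075,h)),S(82,218,(-.053,-.075,0)),S(245,194,(.053,-.075,0))]
ds=[S(270,173,(-.006,.068,.018)),S(50,210,(-.006,-.068,.018)),S(32,214,(-.006,-.080,.018))]
b=fitpose(bs,[.6,.1,0]); r=fitpose(ds,[.6,-.1,-1.6]); print(b.x.round(4),r.x.round(4),b.fun.round(1),r.fun.round(1)); print(rep(b.x,np.array([r.x[0],r.x[1],D[2]])))
```

```text
[ 0.5494  0.0258 -0.1492] [ 0.5332 -0.0601 -1.7123] [-0.7 -1.5  0.9 -0.5 -0.4 -0.9 -0.6  1.6  0.6  0.6] [-0.   0.   0.2  0.1 -0.2 -0.1]
(array([-87.32168753,   3.80414367]), np.float64(-0.34665739083616837))
```

Call:
{"method": "jog_arm", "body": {
  "rows": [
    {"x":6,"y":0.2,"z":0,"ax":0,"ay":0,"az":0,"fingers":60},
    {"x":6,"y":0.2,"z":0,"ax":0,"ay":0,"az":0,"fingers":60},
    {"x":6,"y":0.2,"z":0,"ax":0,"ay":0,"az":0,"fingers":60},
    {"x":6,"y":0.2,"z":0,"ax":0,"ay":0,"az":0,"fingers":60},
    {"x":6,"y":0.2,"z":0,"ax":0,"ay":0,"az":0,"fingers":60},
    {"x":6,"y":0.2,"z":0,"ax":0,"ay":0,"az":0,"fingers":60},
    {"x":6,"y":0.2,"z":0,"ax":0,"ay":0,"az":0,"fingers":60},
    {"x":6,"y":0.2,"z":0,"ax":0,"ay":0,"az":0,"fingers":60}
  ]
}}

```text
t: 11.2
eef_pos: [0.5562, 0.0696, 0.0143]
tool_rot: [-0.0, -0.656, 0.755, 0.0]
contact_force: [0.2, 1.9, -1.3]
gripper_width: 0.703
grasp_force: 0.8
```

Call:
{"method": "jog_arm", "body": {
  "rows": [
    {"x":6,"y":0.2,"z":0,"ax":0,"ay":0,"az":0,"fingers":60},
    {"x":6,"y":0.2,"z":0,"ax":0,"ay":0,"az":0,"fingers":60},
    {"x":6,"y":0.2,"z":0,"ax":0,"ay":0,"az":0,"fingers":60},
    {"x":6,"y":0.2,"z":0,"ax":0,"ay":0,"az":0,"fingers":60},
    {"x":6,"y":0.2,"z":0,"ax":0,"ay":0,"az":0,"fingers":60},
    {"x":6,"y":0.2,"z":0,"ax":0,"ay":0,"az":0,"fingers":60},
    {"x":0,"y":0,"z":0,"ax":0,"ay":0,"az":0,"fingers":60},
    {"x":0,"y":0,"z":0,"ax":0,"ay":0,"az":0,"fingers":60}
  ]
}}

```text
t: 12.0
eef_pos: [0.55, 0.0341, 0.0143]
tool_rot: [-0.0, -0.655, 0.755, -0.0]
contact_force: [0.5, -0.3, 0.1]
gripper_width: 0.705
grasp_force: 0.0
```

Run:
```python
from h import *
go(-21,0,14,-90); s=cam("scene")
cv2.imwrite('pics/a5.png',cv2.resize(s[0][185:280,195:300,::-1],None,fx=6,fy=6,interpolation=cv2.INTER_CUBIC))
```

```text
t 12.0 dock mm [-87.6   0.5  14.3] tooly dockdeg -89.89 tilt 0.03 F [ 0.5 -0.3  0.1] w 0.71 q [-0.    0.59 -0.22  1.99  0.22  0.59  2.63]
turn [ 0.01 -0.03  0.11]
shift [66.6  0.5  0.3]
```

View pics/a5.png

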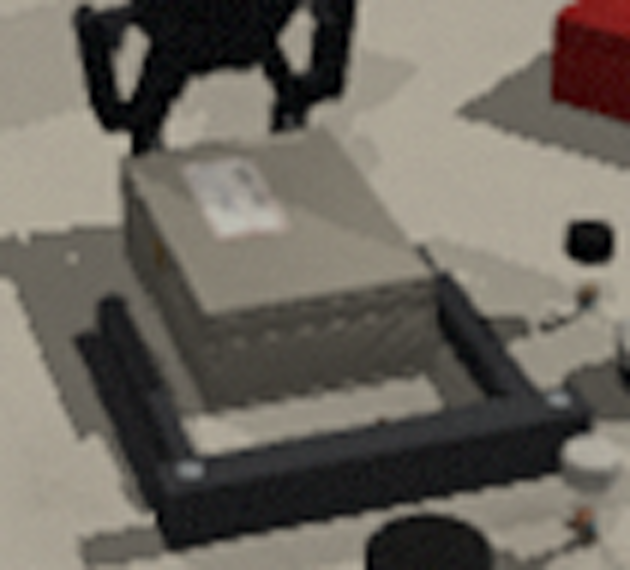

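Call:
{"method": "jog_arm", "body": {
  "rows": [
    {"x":6,"y":0,"z":0,"ax":0,"ay":0,"az":0,"fingers":60},
    {"x":6,"y":0,"z":0,"ax":0,"ay":0,"az":0,"fingers":60},
    {"x":6,"y":0,"z":0,"ax":0,"ay":0,"az":0,"fingers":60},
    {"x":6,"y":0,"z":0,"ax":0,"ay":0,"az":0,"fingers":60},
    {"x":6,"y":0,"z":0,"ax":0,"ay":0,"az":0,"fingers":60},
    {"x":6,"y":0,"z":0,"ax":0,"ay":0,"az":0,"fingers":60},
    {"x":6,"y":0,"z":0,"ax":0,"ay":0,"az":0,"fingers":60},
    {"x":6,"y":0,"z":0,"ax":0,"ay":0,"az":0,"fingers":60}
  ]
}}

```text
t: 12.85
eef_pos: [0.5435, -0.0131, 0.0144]
tool_rot: [0.0, -0.656, 0.755, -0.0]
contact_force: [0.5, 3.1, 1.7]
gripper_width: 0.7
grasp_force: 1.7
```

Call:
{"method": "jog_arm", "body": {
  "rows": [
    {"x":2,"y":0,"z":0,"ax":0,"ay":0,"az":0,"fingers":60},
    {"x":2,"y":0,"z":0,"ax":0,"ay":0,"az":0,"fingers":60},
    {"x":2,"y":0,"z":0,"ax":0,"ay":0,"az":0,"fingers":60},
    {"x":2,"y":0,"z":0,"ax":0,"ay":0,"az":0,"fingers":60},
    {"x":1,"y":0,"z":0,"ax":0,"ay":0,"az":0,"fingers":60},
    {"x":1,"y":0,"z":0,"ax":0,"ay":0,"az":0,"fingers":60},
    {"x":1,"y":0,"z":0,"ax":0,"ay":0,"az":0,"fingers":60},
    {"x":1,"y":0,"z":0,"ax":0,"ay":0,"az":0,"fingers":60}
  ]
}}

```text
t: 13.65
eef_pos: [0.5417, -0.0246, 0.0143]
tool_rot: [0.0, -0.656, 0.755, -0.0]
contact_force: [0.5, 3.5, 2.3]
gripper_width: 0.699
grasp_force: 1.9
```

Run:
```python
from h import *
go(-21,0,14,-90)
```

```text
t 13.65 dock mm [-28.3   0.7  14.3] tooly dockdeg -89.83 tilt 0.01 F [0.5 3.5 2.3] w 0.7 q [ 0.11  0.58 -0.23  2.01  0.23  0.58  2.73]
turn [-0.01  0.01  0.17]
shift [7.3 0.7 0.3]
```

Call:
{"method": "jog_arm", "body": {
  "rows": [
    {"x":1,"y":0,"z":0,"ax":0,"ay":0,"az":0,"fingers":60},
    {"x":1,"y":0,"z":0,"ax":0,"ay":0,"az":0,"fingers":60},
    {"x":1,"y":0,"z":0,"ax":0,"ay":0,"az":0,"fingers":60},
    {"x":1,"y":0,"z":0,"ax":0,"ay":0,"az":0,"fingers":60},
    {"x":1,"y":0,"z":0,"ax":0,"ay":0,"az":0,"fingers":60},
    {"x":0,"y":0,"z":0,"ax":0,"ay":0,"az":0,"fingers":60},
    {"x":0,"y":0,"z":0,"ax":0,"ay":0,"az":0,"fingers":60},
    {"x":0,"y":0,"z":0,"ax":0,"ay":0,"az":0,"fingers":60}
  ]
}}

```text
t: 14.45
eef_pos: [0.5415, -0.0268, 0.0144]
tool_rot: [0.001, -0.656, 0.755, 0.001]
contact_force: [1.8, 10.7, 1.6]
gripper_width: 0.699
grasp_force: 5.2
```

Call:
{"method": "jog_arm", "body": {
  "rows": [
    {"x":1,"y":0,"z":0,"ax":0,"ay":0,"az":0,"fingers":60},
    {"x":1,"y":0,"z":0,"ax":0,"ay":0,"az":0,"fingers":60},
    {"x":1,"y":0,"z":0,"ax":0,"ay":0,"az":0,"fingers":60},
    {"x":0,"y":0,"z":0,"ax":0,"ay":0,"az":0,"fingers":60},
    {"x":0,"y":0,"z":0,"ax":0,"ay":0,"az":0,"fingers":60},
    {"x":0,"y":0,"z":0,"ax":0,"ay":0,"az":0,"fingers":60},
    {"x":0,"y":0,"z":0,"ax":0,"ay":0,"az":0,"fingers":60},
    {"x":0,"y":0,"z":0,"ax":0,"ay":0,"az":0,"fingers":60}
  ]
}}

```text
t: 15.25
eef_pos: [0.542, -0.0269, 0.0146]
tool_rot: [0.003, -0.657, 0.754, 0.001]
contact_force: [2.9, 17.4, 1.4]
gripper_width: 0.702
grasp_force: 8.6
```

Run:
```python
from h import *
go(-21,0,14,-90); s=cam("scene")
cv2.imwrite('pics/a6.png',cv2.resize(s[0][195:280,200:300,::-1],None,fx=7,fy=7,interpolation=cv2.INTER_CUBIC))
```

```text
t 15.25 dock mm [-26.1   1.3  14.6] tooly dockdeg -89.69 tilt 0.39 F [ 2.9 17.4  1.4] w 0.7 q [ 0.12  0.58 -0.23  2.01  0.22  0.57  2.74]
turn [-0.12  0.38  0.31]
shift [5.1 1.3 0.6]
```

View pics/a6.png

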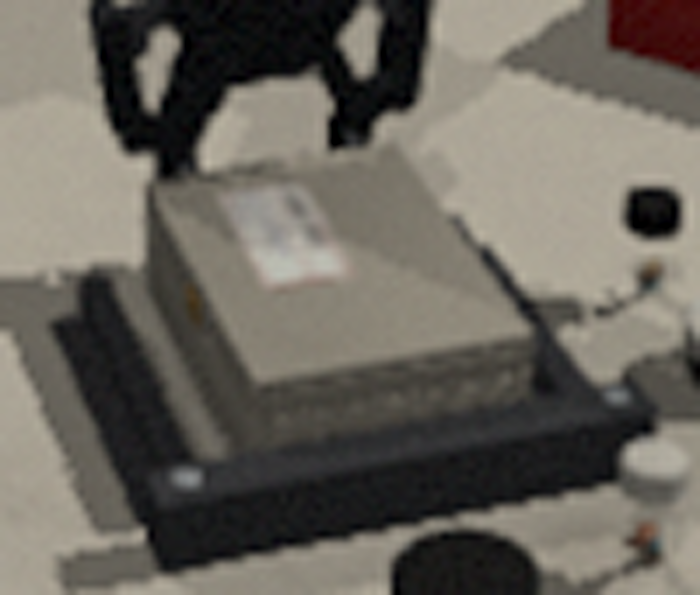

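The box sits firmly against the bumpers: 17 N and no further travel. It is straight, with a gap to both rails. I'll back off and lift clear.

Call:
{"method": "jog_arm", "body": {
  "rows": [
    {"x":-5,"y":0,"z":0,"ax":0,"ay":0,"az":0,"fingers":60},
    {"x":-10,"y":0,"z":0,"ax":0,"ay":0,"az":0,"fingers":60},
    {"x":-20,"y":0,"z":0,"ax":0,"ay":0,"az":0,"fingers":60},
    {"x":-25,"y":0,"z":0,"ax":0,"ay":0,"az":0,"fingers":60},
    {"x":-30,"y":0,"z":-20,"ax":0,"ay":0,"az":0,"fingers":60},
    {"x":-30,"y":0,"z":-30,"ax":0,"ay":0,"az":0,"fingers":60},
    {"x":-30,"y":0,"z":-30,"ax":0,"ay":0,"az":0,"fingers":60},
    {"x":0,"y":0,"z":0,"ax":0,"ay":0,"az":0,"fingers":60}
  ]
}}

```text
t: 16.1
eef_pos: [0.5642, 0.1216, 0.0983]
tool_rot: [0.004, -0.658, 0.753, -0.001]
contact_force: [1.2, 0.2, -0.4]
gripper_width: 0.703
grasp_force: 0.0
```

Run:
```python
from h import *
where(); s=cam("scene"); t=cam("top")
a=cv2.resize(s[0][195:280,205:290,::-1],(400,400),interpolation=cv2.INTER_CUBIC)
b=cv2.resize(t[0][195:280,295:380,::-1],(400,400),interpolation=cv2.INTER_CUBIC)
cv2.imwrite('pics/a7.png',np.hstack([a,b]))
```

```text
t 16.1 dock mm [-176.2    2.1   98.3] tooly dockdeg -89.55 tilt 0.46 F [ 1.2  0.2 -0.4] w 0.7 q [-0.12  0.49 -0.26  1.9   0.17  0.77  2.53]
```

View pics/a7.png

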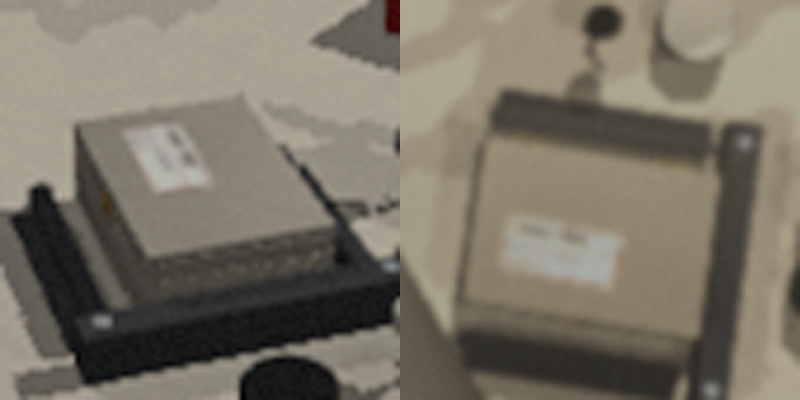

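```bash
python3 -c "
from station import bot
print(bot.hand_in())"
```

```text
the job is handed in; nothing more can be done
None
```

The grey box was pushed home against the bumpers and handed in; it looked straight and clear of both rails, and nothing around it was seen to move, but I viewed 11 pictures, one over the limit of 10.

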